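# Clamp the filled blister tray in the dispensing fixture

### The arm

A 6-joint arm with a two-finger parallel gripper is mounted at the origin on the work surface. World frame = base frame: x ahead of the robot, y to its left, z up, the work surface at z = 0. Lengths are in m, angles in degrees, forces in N, time in s.
With the tool pointing down it reaches from about 0.325 to 0.75 m from the base axis. Payload 7.6 kg.
Tool frame: the origin (TCP) lies between the finger pads; the fingertips stand 22 mm ahead of it and the grasp point (between the pads) lies 3 mm ahead of it; x points along the fingers, y is the direction in which the jaws open and shut, and the axes are right-handed (so a half turn about x gives the same grasp; the last joint's range is limited). The gripper opens to 85 mm and grips with 20 to 120 N. Pads are 22 mm wide; open, the fingers measure 114 mm over their backs; the gripper's body (76 mm by 85 mm) begins 54 mm behind the grasp point. The pads swing forward as they close: fully open they stand 13 mm farther back than shut.
Start: joints at [69.654, 2.991, 80.254, -0, 96.75, -4.028], TCP at [0.147, 0.504, 0.253] pointing down, gripper open.
Joint ranges: [-166.34, 166.34], [-52.06, 124.39], [6.96, 135.62], [-60.46, 240.46], [14.63, 156.25], [-167.68, 167.68]. Speed limits (degrees/s): [147.25, 147.25, 172.46, 180, 180, 180].

### API

Orientations are given as [roll, pitch, yaw] about the fixed x, y, z axes, in that order (R = Rz(yaw) Ry(pitch) Rx(roll)).
In Python, from plant import ctrl, snapshot, camera_model, order gives the robot as it stands.
- The arm moves only by the tool apply_moves, never from a script. Its argument "rows" is a list of rows, each an object with "dp": the shift along the tool's x, y, z in cm, a list of three; "turn": the turn, a rotation vector about the tool's x, y, z in rad, a list of three; "fingers": the closure in counts, from 0 (fully open) to 255 (shut). In form: [{"dp": [tx, ty, tz], "turn": [wx, wy, wz], "fingers": fingers}, ...]. A call has exactly 8 rows; each row shifts and turns the pose as measured when the row begins, along the tool's axes as they then stand; what a row does not reach is not made up. A row lasts 1/8 s, in which the tool goes at most 62.5 mm and 10.7 degrees, less where a joint would pass 70% of its speed; a pose out of reach is approached as far as the arm can. A call with a gripper value outside its range is refused whole. The fingers move at their own pace and stop on an object; "grip_force" is the grip in N (left out, the last holds). Time passes only in rows, so rows that do not move let the fingers close, or fill a call up. It gives the time, the measured TCP pose, the force and the opening at its end, in the units of the state.
- ctrl.read_state(): the state, without advancing time (a new reading comes with each control period).
- snapshot(name): name is "side" or "top" or "wrist"; returns (picture, depth): 420x560x3 uint8, red, green, blue; 420x560 float32, m along the optical axis (not along the pixel's ray), 0 where there is no reading.
- camera_model(name): a dict with "fx", "fy", "cx", "cy" (pixels), "rvec" (rotation vector, rad) and "tvec" (3), from world to camera coordinates, as OpenCV has them; the wrist camera has in their place "mount" (4x4, takes a point from camera to tool coordinates, whose origin is the TCP and whose axes are the tool frame's). Camera axes: x right, y down, z forward; pixel columns grow to the right and rows downward; lengths in m; the calibration is good to about 2 mm. A picture is of the moment at which its call begins: read the wrist's pose just before it. camera_model takes no time and is no camera call.
- order.finish_job(): hands the job in, once; it reports no verdict.
The state is a dict: "clock": time; "joint_positions": joint angles; "qvel": joint speeds; "joint_efforts": joint torques, N m; "eef_pos": TCP position; "eef_rot": TCP orientation; "ft_force": force on the tool from outside, world axes, zero at the start; "wrist_torque": the same for the moment, N m; "finger_gap": finger opening in m.
Only numpy, scipy, OpenCV 4.12 (cv2) and the standard library are available. Lean on these libraries where they do the work, as an engineer would, in place of code of your own. Each camera call takes 0.05 s, during which the arm holds its last target.

### The job

Only push, pick nothing up: push the white blister tray along its guides until it is fully home against the steel stop, then push the black-gripped clamp handle over, past its dead point, until it snaps down into lock and the rubber foot holds the tray. Leave the jar, the pump bottle and the carton where they stand, and finish clear of everything.

Things in the scene. Friction and masses are not known exactly. Their poses are not given: they have to be found in the camera images.
- fixture: Aluminium fixture, fixed: plate 275 x 160 x 12 mm (x = -195 to +80), two steel guide rails (tops 26 mm up, inner faces y = +-62 mm) and a steel cross stop at their end (120 mm wide, top 30 mm up). Origin on the counter below the middle of the stop face that the tray meets; x = direction in which the tray slides home, y across the guides, z up. The clamp stands behind the stop, at y = 0
- tray: Loose white plastic tray with 4 x 7 filled pockets, 90 (x) x 120 (y) x 20 mm, 0.15 to 0.3 kg, lying on the plate between the guides (underside 12 mm above the counter, 2 mm play each side). Origin at the centre of its underside, axes as the fixture's. Home, its end touches the stop and its origin is at x = -45 mm of the fixture's frame; it starts 40 to 85 mm short of that
- tray_push (a point): Middle of the tray's outer end face (away from the stop), half-way up: the place to push. 22 mm above the counter; the plate extends at least 20 mm beyond this face, 10 mm below this point
- lever (a joint): Angle of the clamp handle, rad: 0 = open (leans 0.1 rad back from vertical, towards the tray); grows as it swings away from the tray, to fixture +x; dead point about 1.0; 1.45 = locked on its end stop (nearly level, 1.35 rad from vertical). Short of the dead point it springs back when let go, beyond it it snaps to lock. Needs about 10 N at the grip at first, falling to nothing at the dead point
- lever_pivot (a point): Pivot of the clamp handle on its axle (parallel to the fixture's y), at fixture x = 42, y = 0, z = 70 mm, between steel cheeks 33 mm wide over all, x = 12 to 58 mm, 76 mm high
- lever_grip (a point): Point on the centre line of the round black handle grip (20 mm diameter), 95 mm from the pivot; the grip runs from 45 to 126 mm from the pivot, below it is a bare 12 mm rod
- foot: Black rubber clamp foot, 18 mm diameter, on the spindle of the clamp arm; origin at the centre of its lower face. Open, arm and foot are raised over the stop (highest point 105 mm up, x = -32 to +30 mm, 18 mm wide); they come down with the handle. Locked, the foot presses with about 4 N on the tray's plain margin 14 mm in from the stop
- tablet_jar: Bystander: white tablet jar, 48 mm diameter, 85 mm high, on the counter; origin at the centre of its underside
- sanitiser: Bystander: white pump bottle, 64 mm diameter, 175 mm high with its pump; origin at the centre of its underside
- carton: Bystander: small medicine carton 100 x 45 x 28 mm lying on the counter; origin at the centre of its underside, x along its length
Things that resemble listed ones, but are neither listed nor needed, are in the scene too. Several things have the shape of the tray; the one meant has the colours described above.

How it is judged (in metres and radians):
On the way, in this order (a step that is already met when the one before it is completed fails the run):
1. the tray is fully home against the stop, the clamp still open (x of tray in the frame of fixture above -0.049 m and value of joint lever below 0.8 rad), for 0.2 s.
2. the clamp handle has snapped into lock (value of joint lever above 1.38 rad), for 0.2 s.
At the end, for the whole second after the job is handed in: The tray lies flat between the guides within 4 mm of the stop and at rest, the handle is locked (angle over 1.38 of 1.45 rad) and the foot presses on the tray with over 1 N (x of tray in the frame of fixture above -0.049 m and z of tray in the frame of fixture below 0.015 m and angle between the x axis of tray and the x axis of fixture, either way round below 0.05 rad and value of joint lever above 1.38 rad and contact force between foot and tray above 1 N and linear speed of tray below 0.01 m/s); the robot touches nothing.
It fails at once if the tray is lifted (over 8 mm off the base plate) (z of tray in the frame of fixture above 0.02 m).
It fails at once if a bystander is moved (over 15 mm), lifted or knocked over (distance of any of tablet_jar, sanitiser, carton from where it was at the start of the episode above 0.015 m or angle between any of tablet_jar, sanitiser's own z axis and vertical above 0.5 rad).
It also fails if it takes over 43 s, if anything falls off the work surface, if the arm or the gripper's body presses on something with over 40 N, if the wrist force passes 120 N, or if a joint passes its speed limit or range.

## Working session

There is one attempt and no reset: what is moved stays moved. The work goes in short steps, Python scripts to look and compute and a tool call to move; the robot and the scene stay as the last step left them, time stands still between calls to the robot, and variables do not carry over. Pictures are saved under pics/ and viewed, and the job is handed in when it is done.

Besides the shell and the picture viewer there is one more tool, called as name(argument=value, ...) on one line, values as JSON. apply_moves: Moves the arm, as the interface text tells. Its arguments: {"type":"object","properties":{"rows":{"type":"array","items":{"type":"object","properties":{"dp":{"type":"array","items":{"type":"number"}},"turn":{"type":"array","items":{"type":"number"}},"fingers":{"type":"number"}}}},"grip_force":{"type":"number"}},"required":["rows"]}

```bash
ls; mkdir -p pics
python3 - <<'E'
from plant import ctrl,snapshot,camera_model
import cv2,numpy as np
print(ctrl.read_state())
for n in("side","top"):
    p,d=snapshot(n); np.savez(f"pics/{n}0.npz",p=p,d=d); cv2.imwrite(f"pics/{n}0.png",p[:,:,::-1]); print(n,camera_model(n))
print(camera_model("wrist"))
E
```

```text
pics
{'clock': 0.0, 'joint_positions': array([ 6.96537545e+01,  3.02676515e+00,  8.03115759e+01,  2.24725681e-04,
        9.67488449e+01, -4.02714688e+00]), 'qvel': array([ 0.03939241,  0.09816246, -0.07829771,  0.08325162, -0.21374136,
       -0.04304203]), 'joint_efforts': array([ 1.13720046e-04, -3.81669545e+01, -3.60186481e+01, -9.16193721e-05,
        6.19766695e-03, -1.45637495e-05]), 'eef_pos': array([0.14739939, 0.5036172 , 0.25248926]), 'eef_rot': array([ -94.17383192,   89.91281373, -110.4929043 ]), 'ft_force': array([-0.15446265, -0.00580455, -0.44222951]), 'wrist_torque': array([-0.0108566 , -0.00352641, -0.03321714]), 'finger_gap': 0.0853984597919143}
side {'fx': 490.22250969675997, 'fy': 490.22250969675997, 'cx': 282.1211631963196, 'cy': 203.54586023804893, 'rvec': array([ 2.44141791, -0.11656358,  0.04899922]), 'tvec': array([-0.57315721,  0.02426439,  1.19529801])}
top {'fx': 529.455638912508, 'fy': 529.455638912508, 'cx': 281.4555584223583, 'cy': 206.95209595290083, 'rvec': array([ 2.08883206, -2.13946137,  0.21257356]), 'tvec': array([-0.1042279 ,  0.55931912,  1.14917468])}
{'fx': 329.9031698646714, 'fy': 329.9031698646714, 'cx': 283.15024402151994, 'cy': 210.65306808004075, 'mount': array([[-9.65851376e-04, -2.96338168e-01,  9.55082592e-01,
        -1.20554396e-01],
       [ 9.99999324e-01, -9.03931222e-04,  7.30807375e-04,
        -1.95072717e-04],
       [ 6.46762856e-04,  9.55082653e-01,  2.96338840e-01,
        -7.42335988e-02],
       [ 0.00000000e+00,  0.00000000e+00,  0.00000000e+00,
         1.00000000e+00]])}
```

View pics/side0.png

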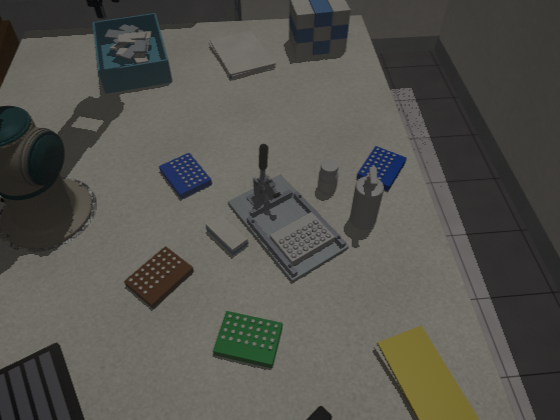

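View pics/top0.png

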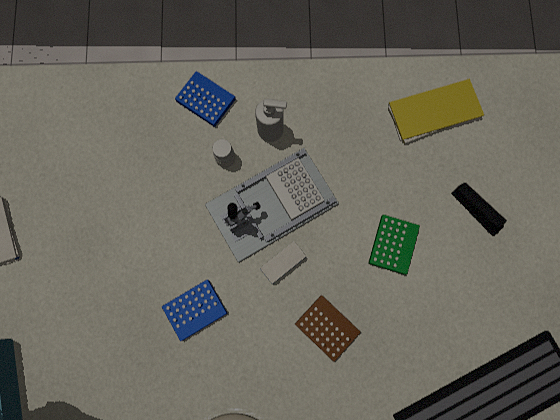

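The white tray, on the aluminium plate, is at top (298,187) and side (305,240). The look-alikes in the top view are blue (205,98), blue (195,310), green (395,244) and brown (328,328). The jar is at (223,150), the bottle at (270,118), the carton at (283,262) and the clamp at (235,212). Next I'll check a close crop and measure.

```bash
cat > h.py <<'E'
import numpy as np,cv2
from plant import camera_model
def RT(n):
    m=camera_model(n); return m,cv2.Rodrigues(m['rvec'])[0],np.array(m['tvec'])
def onplane(n,uv,z):
    m,R,t=RT(n); uv=np.atleast_2d(uv).astype(float)
    r=np.c_[(uv[:,0]-m['cx'])/m['fx'],(uv[:,1]-m['cy'])/m['fy'],np.ones(len(uv))]@R
    c=-R.T@t; return c+r*((z-c[2])/r[:,2])[:,None]
def proj(n,P):
    m,R,t=RT(n); q=np.atleast_2d(P)@R.T+t
    return np.c_[q[:,0]/q[:,2]*m['fx']+m['cx'],q[:,1]/q[:,2]*m['fy']+m['cy']]
def cloud(n,d):
    m,R,t=RT(n); v,u=np.mgrid[:420,:560]
    q=np.stack([(u-m['cx'])/m['fx']*d,(v-m['cy'])/m['fy']*d,d],-1)
    return (q-t)@R
E
python3 - <<'E'
from h import *
a=np.load('pics/top0.npz');b=np.load('pics/side0.npz')
ct=a['p'][130:270,195:350][:,:,::-1]; cs=b['p'][135:285,200:400][:,:,::-1]
cv2.imwrite('pics/ct.png',cv2.resize(ct,None,fx=5,fy=5,interpolation=2)[:600,:800]); cv2.imwrite('pics/cs.png',cv2.resize(cs,None,fx=4,fy=4,interpolation=2))
C=cloud('top',a['d'])
for u,v in[(298,187),(265,213),(225,240),(223,150),(283,262),(150,200),(263,105),(328,190)]: print(u,v,C[v,u].round(4),a['p'][v,u])
C=cloud('side',b['d'])
for u,v in[(305,240),(263,150),(328,165),(372,185)]: print(u,v,C[v,u].round(4))
print(proj('side',[0.147,.504,.253]),proj('side',[0,0,0]))
E
```

```text
298 187 [ 0.6066 -0.1572  0.0395] [91 86 90]
265 213 [ 0.5522 -0.0785  0.0117] [40 43 41]
225 240 [0.4917 0.017  0.0023] [79 78 76]
223 150 [0.6839 0.0114 0.0921] [133 131 126]
283 262 [ 0.434  -0.1181  0.0299] [130 125 114]
150 200 [0.5922 0.1959 0.0032] [122 118 105]
263 105 [ 0.7653 -0.0826  0.1508] [91 88 82]
328 190 [ 0.6047 -0.2294  0.0098] [114 116 112]
305 240 [ 0.6113 -0.1644  0.0376]
263 150 [ 0.5306 -0.0257  0.1909]
328 165 [0.688  0.0147 0.0887]
372 185 [ 0.7528 -0.1294  0.1687]
[[107.65629612   7.4864815 ]] [[ 47.05462469 213.49731322]]
```

View pics/ct.png

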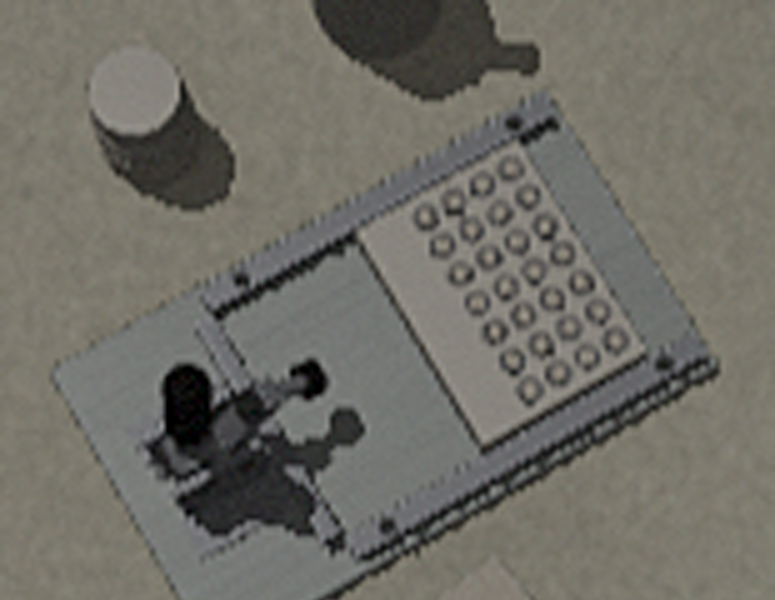

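View pics/cs.png

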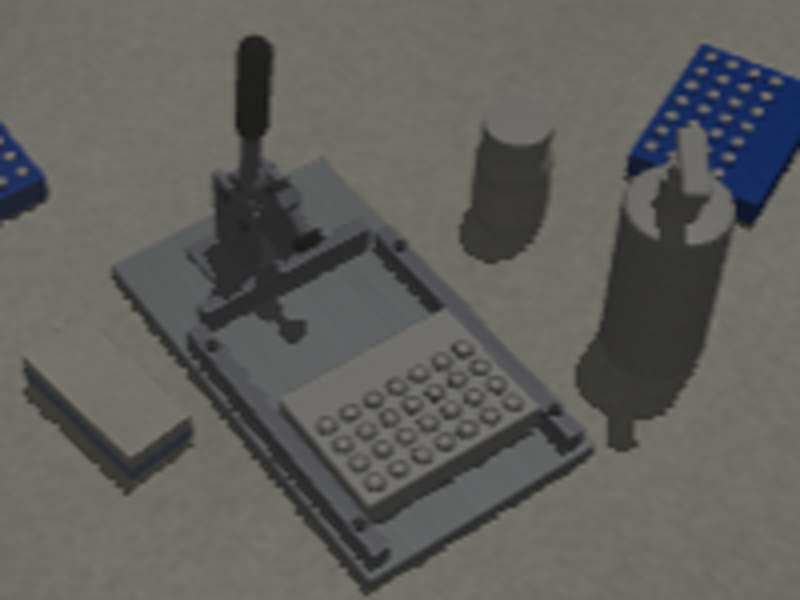

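```bash
cat >> h.py <<'E'
def fit(L,W):
    L=np.array(L);W=np.array(W);a=L.mean(0);b=W.mean(0);H=(L-a).T@(W-b)
    th=np.arctan2(H[0,1]-H[1,0],H[0,0]+H[1,1]);R=np.array([[np.cos(th),-np.sin(th)],[np.sin(th),np.cos(th)]])
    return th,R,b-R@a,(L@R.T+(b-R@a)-W)*1000
E
python3 - <<'E'
from h import *
s=lambda x,y:((x+.5)/4+200-.5,(y+.5)/4+135-.5)
t=lambda x,y:((x+.5)/5+195-.5,(y+.5)/5+130-.5)
LS=[(.08,.08),(.08,-.08),(-.195,-.08),(-.195,.08)]
WS=onplane('side',[s(113,270),s(322,158),s(593,450),s(368,575)],.012)[:,:2]
LT=[(.08,-.08),(-.195,-.08),(-.195,.08)]
WT=onplane('top',[t(55,372),t(545,92),t(715,365)],.012)[:,:2]
for L,W in((LS,WS),(LT,WT),(LS+LT,list(WS)+list(WT))):
    th,R,o,e=fit(L,W);print(np.degrees(th),o,e.round(1).tolist())
# tray corners at z=.032
f=lambda W:((W[:,:2]-o)@R*1000).round(1).tolist()
print('tray top',f(onplane('top',[t(357,235),t(484,448),t(517,140),t(645,352)],.032)))
print('tray side',f(onplane('side',[s(283,400),s(443,310),s(540,408),s(375,505)],.032)))
C=cloud('side',np.load('pics/side0.npz')['d']);p=np.load('pics/side0.npz')['p']
m=(p.max(2)<70)&(C[...,2]>.12)&(abs(C[...,0]-.53)<.1)&(abs(C[...,1]+.03)<.1)
q=C[m];print('grip',m.sum(),q.min(0),q.max(0));print(np.c_[(q[:,:2]-o)@R,q[:,2]][::12].round(3).tolist())
# bystanders
C2=cloud('top',np.load('pics/top0.npz')['d'])
for nm,u,v,z in(('jar',223,148,.085),('carton',283,262,.028)):
    w=onplane('top',(u,v),z);print(nm,w,f(w))
print('bottle',f(onplane('side',s(678,200),.14)))
print('carton corners',f(onplane('side',[s(25,358),s(75,320),s(192,420),s(125,465)],.028)))
print('pivot world',R@[.042,0]+o,'traypush approx dirs x',R[:,0],'y',R[:,1])
E
```

```text
119.20654013687741 [ 0.54695298 -0.04179612] [[-2.2, 3.9], [0.5, -0.4], [2.1, 2.3], [-0.4, -5.7]]
119.33146544386136 [ 0.54621667 -0.0441505 ] [[-0.5, 3.1], [1.6, -0.4], [-1.1, -2.7]]
119.18866070715774 [ 0.54672874 -0.04272134] [[-2.5, 3.0], [0.3, -1.3], [1.9, 1.3], [-0.7, -6.6], [0.3, 4.4], [1.8, 0.6], [-1.1, -1.3]]
tray top [[-78.4, -57.8], [-77.8, 60.1], [-167.1, -59.4], [-165.6, 59.2]]
tray side [[-77.7, 56.4], [-76.6, -58.4], [-165.3, -60.8], [-165.3, 54.7]]
grip 204 [ 0.52061809 -0.02884576  0.12311877] [ 0.54018929 -0.01128829  0.19891044]
[[0.036, -0.0, 0.195], [0.03, 0.003, 0.195], [0.02, -0.0, 0.199], [0.027, 0.005, 0.19], [0.021, -0.001, 0.188], [0.029, 0.01, 0.182], [0.026, 0.004, 0.179], [0.023, -0.002, 0.174], [0.034, 0.007, 0.164], [0.024, 0.006, 0.168], [0.023, -0.002, 0.162], [0.029, 0.008, 0.156], [0.022, 0.002, 0.156], [0.031, 0.007, 0.145], [0.026, -0.0, 0.142], [0.032, 0.007, 0.134], [0.027, -0.001, 0.131]]
jar [[0.69093253 0.01216474 0.085     ]] [[-22.4, -152.7]]
carton [[ 0.43414099 -0.11811803  0.028     ]] [[-10.9, 135.1]]
bottle [[-154.5, -153.9]]
carton corners [[35.1, 161.6], [43.2, 123.4], [-57.6, 105.2], [-62.6, 152.4]]
pivot world [ 0.52624589 -0.00605456] traypush approx dirs x [-0.48768689  0.87301861] y [-0.87301861 -0.48768689]
```

```bash
cat >> h.py <<'E'
from scipy.spatial.transform import Rotation as Ro
O=np.array([.5467,-.0427]);TH=np.radians(119.2)
RF=np.array([[np.cos(TH),-np.sin(TH)],[np.sin(TH),np.cos(TH)]])
RD=np.c_[[0,0,-1],[*RF[:,1],0],[*RF[:,0],0]]  # tool x down, y=fix y, z=fix x
def now():
    from plant import ctrl
    s=ctrl.read_state(); return s,np.array(s['eef_pos']),Ro.from_euler('xyz',s['eef_rot'],degrees=True).as_matrix()
def rep():
    s,p,R=now(); f=RF.T@(p[:2]-O)
    print('t',s['clock'],'fixture mm',(f*1000).round(1),'z',(p[2]*1000).round(1),'F fix',(RF.T@s['ft_force'][:2]).round(1),s['ft_force'][2].round(1),'gap',s['finger_gap'],'q',np.round(s['joint_positions'],1))
    print('remaining turn (tool)',Ro.from_matrix(R.T@RD).as_rotvec().round(4)); return p,R
E
python3 - <<'E'
from h import *
p,R=rep();print(R.round(3))
w=lambda x,y:RF@np.array([x,y])+O
for P in(w(-.215,0),w(-.1,0),w(0,0),w(.12,0)): print(P)
for via in([.42,.1,.30],[*w(-.215,0),.25]): print(R.T@(np.array(via)-p)*100, RD.T@(np.array(via)-p)*100)
E
```

```text
t 0.1 fixture mm [671.7  82. ] z 252.5 F fix [ 0.2 -0.4] 0.1 gap 0.08548294517519847 q [69.7  3.  80.3  0.  96.7 -4. ]
remaining turn (tool) [-2.3652e+00 -1.7000e-03  6.0000e-04]
[[-0.     0.281  0.96 ]
 [-0.001  0.96  -0.281]
 [-1.    -0.001 -0.   ]]
[ 0.65158983 -0.23037825]
[ 0.59548597 -0.12999221]
[ 0.5467 -0.0427]
[0.48815684 0.06205065]
[ -4.70556296 -31.0860595   37.50113508] [ -4.74509112  -4.10301218 -48.53318402]
[  0.32636991 -56.27942553  69.01002742] [  0.25490888  -8.20117757 -88.67096395]
```

```bash
cat >> h.py <<'E'
def plan(wps,turn,p,R):
    # wps: list of (world point, nrows); turn about tool x per row
    for W,n in wps:
        W=np.array(W);st=(W-p)/n
        for i in range(n):
            d=(R.T@st*100).round(1);print(d.tolist());p=p+R@d/100;R=R@Ro.from_rotvec([turn,0,0]).as_matrix()
        print('--',p.round(3))
E
python3 - <<'E'
from h import *
s,p,R=now()
plan([((.42,.1,.30),12),((.5,-.2,.28),8),((.652,-.230,.2),4)],.1633,p,R)
E
```

```text
[-0.4, -2.6, 3.1]
[-0.4, -2.0, 3.5]
[-0.4, -1.5, 3.8]
[-0.4, -0.8, 4.0]
[-0.4, -0.2, 4.1]
[-0.4, 0.5, 4.0]
[-0.4, 1.2, 3.9]
[-0.4, 1.8, 3.7]
[-0.4, 2.3, 3.3]
[-0.4, 2.8, 2.9]
[-0.4, 3.3, 2.4]
[-0.4, 3.6, 1.8]
-- [0.42  0.1   0.301]
[0.3, 3.1, 2.3]
[0.3, 3.5, 1.8]
[0.3, 3.7, 1.2]
[0.3, 3.8, 0.6]
[0.3, 3.9, -0.1]
[0.3, 3.8, -0.7]
[0.3, 3.6, -1.3]
[0.3, 3.4, -1.9]
-- [ 0.5   -0.2    0.277]
[1.9, -0.8, -3.8]
[1.9, -1.4, -3.6]
[1.9, -2.0, -3.3]
[1.9, -2.5, -3.0]
-- [ 0.652 -0.231  0.201]
```

apply_moves(rows=[{"dp":[-0.4,-2.6,3.1],"turn":[0.1633,0,0],"fingers":255},{"dp":[-0.4,-2.0,3.5],"turn":[0.1633,0,0],"fingers":255},{"dp":[-0.4,-1.5,3.8],"turn":[0.1633,0,0],"fingers":255},{"dp":[-0.4,-0.8,4.0],"turn":[0.1633,0,0],"fingers":255},{"dp":[-0.4,-0.2,4.1],"turn":[0.1633,0,0],"fingers":255},{"dp":[-0.4,0.5,4.0],"turn":[0.1633,0,0],"fingers":255},{"dp":[-0.4,1.2,3.9],"turn":[0.1633,0,0],"fingers":255},{"dp":[-0.4,1.8,3.7],"turn":[0.1633,0,0],"fingers":255}], grip_force=40)

```text
clock: 1.1
eef_pos: [0.328, 0.223, 0.2821]
eef_rot: [-27.8, 89.5, -121.1]
ft_force: [0.7, 0.4, 0.2]
finger_gap: 0.0
```

Run:
```python
from h import *
p,R=rep();print(p)
plan([((.42,.1,.30),4),((.5,-.2,.28),8),((.652,-.230,.2),4)],.1633,p,R)
```

```text
t 1.1 fixture mm [338.7  61.3] z 282.1 F fix [ 0.  -0.9] 0.2 gap 4.585647236692947e-06 q [ 29.  -18.3  96.3  -0.3 102.4  32.3]
remaining turn (tool) [ 2.5746  0.008  -0.0083]
[0.3279793  0.22303615 0.28211049]
[-0.4, 2.5, 2.9]
[-0.4, 2.9, 2.5]
[-0.4, 3.3, 2.0]
[-0.4, 3.6, 1.4]
-- [0.421 0.1   0.299]
[0.3, 3.2, 2.2]
[0.3, 3.5, 1.6]
[0.3, 3.7, 1.1]
[0.3, 3.9, 0.4]
[0.3, 3.9, -0.2]
[0.3, 3.8, -0.8]
[0.3, 3.6, -1.4]
[0.3, 3.3, -2.0]
-- [ 0.5   -0.2    0.276]
[1.9, -1.0, -3.8]
[1.9, -1.6, -3.6]
[1.9, -2.1, -3.3]
[1.9, -2.6, -2.9]
-- [ 0.653 -0.231  0.2  ]
```

Tracking is close to the plan, so I'll continue.

apply_moves(rows=[{"dp":[-0.4,2.5,2.9],"turn":[0.165,0,0],"fingers":255},{"dp":[-0.4,2.9,2.5],"turn":[0.165,0,0],"fingers":255},{"dp":[-0.4,3.3,2.0],"turn":[0.165,0,0],"fingers":255},{"dp":[-0.4,3.6,1.4],"turn":[0.165,0,0],"fingers":255},{"dp":[0.3,3.2,2.2],"turn":[0.165,0,0],"fingers":255},{"dp":[0.3,3.5,1.6],"turn":[0.165,0,0],"fingers":255},{"dp":[0.3,3.7,1.1],"turn":[0.165,0,0],"fingers":255},{"dp":[0.3,3.9,0.4],"turn":[0.165,0,0],"fingers":255}])

```text
clock: 2.1
eef_pos: [0.4558, -0.0621, 0.2853]
eef_rot: [32.1, 89.4, -139.4]
ft_force: [0.1, 1.8, 0.4]
finger_gap: -0.0001
```

Run:
```python
from h import *
p,R=rep();print(p)
plan([((.5,-.2,.28),4),((.652,-.230,.2),4)],.165,p,R)
```

```text
t 2.1 fixture mm [27.4 88.9] z 285.3 F fix [ 1.5 -0.9] 0.4 gap -0.00010953290469772472 q [-12.1  -7.7  87.   -0.5 101.   69.3]
remaining turn (tool) [ 1.2094  0.0045 -0.0105]
[ 0.45575598 -0.06210053  0.28525522]
[0.1, 3.6, -0.6]
[0.1, 3.4, -1.2]
[0.1, 3.2, -1.7]
[0.1, 2.9, -2.2]
-- [ 0.5   -0.2    0.282]
[2.0, -1.2, -3.7]
[2.0, -1.8, -3.4]
[2.0, -2.4, -3.1]
[2.0, -2.8, -2.7]
-- [ 0.652 -0.231  0.201]
```

apply_moves(rows=[{"dp":[0.1,3.6,-0.6],"turn":[0.15,0,0],"fingers":255},{"dp":[0.1,3.4,-1.2],"turn":[0.15,0,0],"fingers":255},{"dp":[0.1,3.2,-1.7],"turn":[0.15,0,0],"fingers":255},{"dp":[0.1,2.9,-2.2],"turn":[0.15,0,0],"fingers":255},{"dp":[1.0,-1.2,-3.7],"turn":[0.15,0,0],"fingers":255},{"dp":[1.0,-1.8,-3.4],"turn":[0.15,0,0],"fingers":255},{"dp":[1.0,-2.4,-3.1],"turn":[0.15,0,0],"fingers":255},{"dp":[1.0,-2.8,-2.7],"turn":[0.15,0,0],"fingers":255}])

```text
clock: 3.1
eef_pos: [0.6585, -0.2311, 0.2362]
eef_rot: [89.3, 89.2, -153.7]
ft_force: [-0.0, -1.1, 0.9]
finger_gap: -0.0002
```

Run:
```python
from h import *
p,R=rep();print(p)
print(R.T@(np.array([*(RF@[-.215,0]+O),.1])-p)*100)
```

```text
t 3.1 fixture mm [-219.    -5.7] z 236.2 F fix [-1.   0.6] 0.9 gap -0.00023313991059820133 q [-22.2  32.9  45.9  -0.6 101.7 130.7]
remaining turn (tool) [-0.0382  0.0004 -0.0133]
[ 0.6585309  -0.23113241  0.23616874]
[13.62349818  0.40307089  0.3802181 ]
```

apply_moves(rows=[{"dp":[2.0,0.1,0.0],"turn":[-0.038,0,-0.013],"fingers":255},{"dp":[2.5,0.5,0.2],"turn":[0,0,0],"fingers":255},{"dp":[2.5,0,0],"turn":[0,0,0],"fingers":255},{"dp":[2.5,0,0],"turn":[0,0,0],"fingers":255},{"dp":[2.5,0,0],"turn":[0,0,0],"fingers":255},{"dp":[1.5,0,0],"turn":[0,0,0],"fingers":255},{"dp":[0,0,0],"turn":[0,0,0],"fingers":255},{"dp":[0,0,0],"turn":[0,0,0],"fingers":255}])

```text
clock: 4.1
eef_pos: [0.6518, -0.2313, 0.0876]
eef_rot: [35.9, 89.3, 155.1]
ft_force: [-0.0, -0.5, 0.7]
finger_gap: -0.0002
```

```bash
cat > look.py <<'E'
import sys
from h import *
from plant import snapshot
rep()
for n in sys.argv[2:]:
    p,d=snapshot(n);np.savez(f'pics/{n}{sys.argv[1]}.npz',p=p,d=d)
    q=cv2.convertScaleAbs(p[:,:,::-1],alpha=1.7)
    if n=='side': q=cv2.resize(q[110:300,180:420],None,fx=3,fy=3,interpolation=2)
    cv2.imwrite(f'pics/{n}{sys.argv[1]}.png',q)
E
python3 look.py 1 side wrist
```

```text
t 4.1 fixture mm [-215.9    0.3] z 87.6 F fix [-0.5  0.3] 0.7 gap -0.00019585398188811501 q [-22.6  36.1  58.5   0.   86.2 128.2]
remaining turn (tool) [ 0.      0.0105 -0.0076]
```

View pics/side1.png

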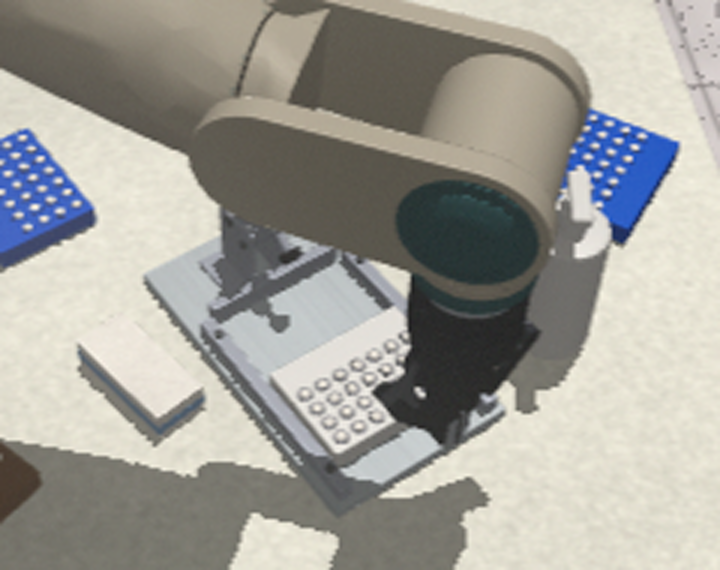

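View pics/wrist1.png

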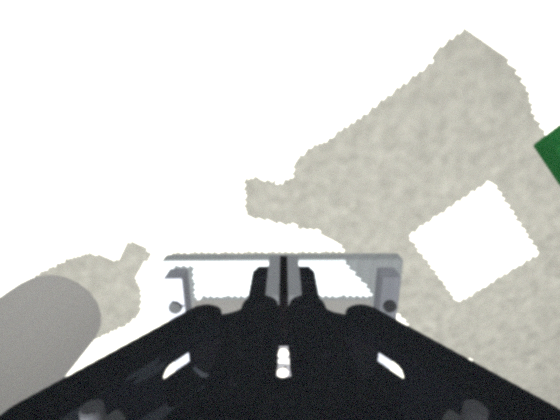

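Lateral centring is good: the finger seam is at wrist column 283 and the rail ends are at columns 180 and 390. Next I'll lower carefully.

apply_moves(rows=[{"dp":[0.8,0,0],"turn":[0,0.01,-0.008],"fingers":255},{"dp":[0.8,0,0],"turn":[0,0,0],"fingers":255},{"dp":[0.8,0,0],"turn":[0,0,0],"fingers":255},{"dp":[0.8,0,0],"turn":[0,0,0],"fingers":255},{"dp":[0.5,0,0],"turn":[0,0,0],"fingers":255},{"dp":[0.3,0,0],"turn":[0,0,0],"fingers":255},{"dp":[0,0,0],"turn":[0,0,0],"fingers":255},{"dp":[0,0,0],"turn":[0,0,0],"fingers":255}])

```text
clock: 5.2
eef_pos: [0.6523, -0.2315, 0.0462]
eef_rot: [-129.2, 89.8, -10.0]
ft_force: [1.3, 1.2, 0.2]
finger_gap: -0.0001
```

```bash
python3 look.py 2 side
```

```text
t 5.2 fixture mm [-2.163e+02 -1.000e-01] z 46.2 F fix [ 0.3 -1.7] 0.2 gap -8.923106532373885e-05 q [-22.6  37.8  61.    0.   81.1 128.2]
remaining turn (tool) [ 0.     -0.0019  0.0023]
```

View pics/side2.png

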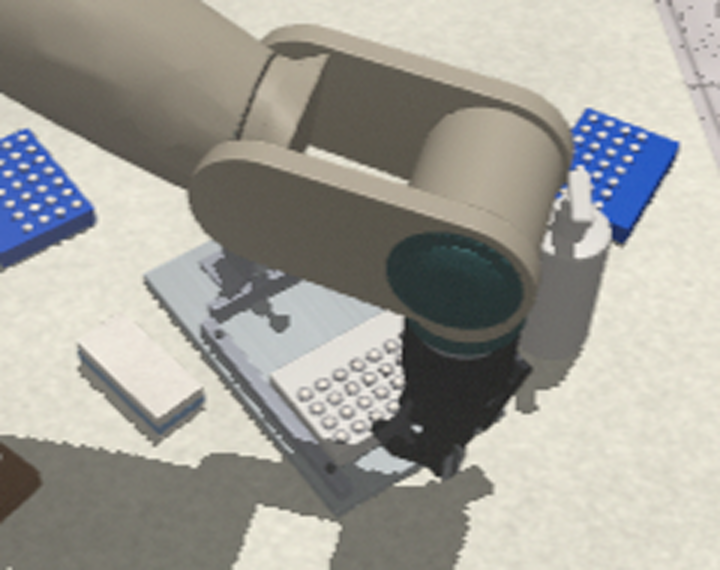

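Run:
```python
from h import *
C=cloud('side',np.load('pics/side2.npz')['d'])
f=(C[...,:2]-O)@RF
m=(C[...,2]>.12)
for x in(-.2,-.15,-.1,-.05,0,.05,.1):
  for y in(-.06,-.03,0,.03,.06,.1):
    k=m&(abs(f[...,0]-x)<.012)&(abs(f[...,1]-y)<.012)
    if k.sum()>3: print(x,y,k.sum(),C[k][:,2].min().round(3),C[k][:,2].max().round(3))
```

```text
-0.2 -0.06 99 0.331 0.353
-0.2 -0.03 144 0.343 0.354
-0.2 0 136 0.339 0.35
-0.2 0.03 201 0.13 0.345
-0.2 0.06 46 0.121 0.361
-0.2 0.1 254 0.273 0.364
-0.15 -0.03 39 0.348 0.359
-0.15 0 482 0.27 0.361
-0.15 0.1 117 0.357 0.367
-0.1 0 5 0.363 0.364
-0.1 0.03 383 0.278 0.369
-0.1 0.06 65 0.297 0.377
-0.1 0.1 201 0.376 0.395
-0.05 0.1 83 0.393 0.412
```

apply_moves(rows=[{"dp":[0.3,0,0.5],"turn":[0,0,0],"fingers":255},{"dp":[0.2,0,0.5],"turn":[0,0,0],"fingers":255},{"dp":[0,0,0.5],"turn":[0,0,0],"fingers":255},{"dp":[0,0,0.5],"turn":[0,0,0],"fingers":255},{"dp":[0,0,0.5],"turn":[0,0,0],"fingers":255},{"dp":[0,0,0.5],"turn":[0,0,0],"fingers":255},{"dp":[0,0,0.5],"turn":[0,0,0],"fingers":255},{"dp":[0,0,0.5],"turn":[0,0,0],"fingers":255}])

```text
clock: 6.25
eef_pos: [0.6317, -0.1943, 0.0415]
eef_rot: [-134.9, 89.8, -15.7]
ft_force: [0.4, -0.7, -0.9]
finger_gap: -0.0002
```

```bash
python3 look.py 3 side
```

```text
t 6.25 fixture mm [-173.8   -0.3] z 41.5 F fix [-0.8 -0. ] -0.9 gap -0.00024263515255022682 q [-20.3  33.2  68.2   0.   78.4 130.5]
remaining turn (tool) [ 0.0001 -0.0031  0.0031]
```

View pics/side3.png

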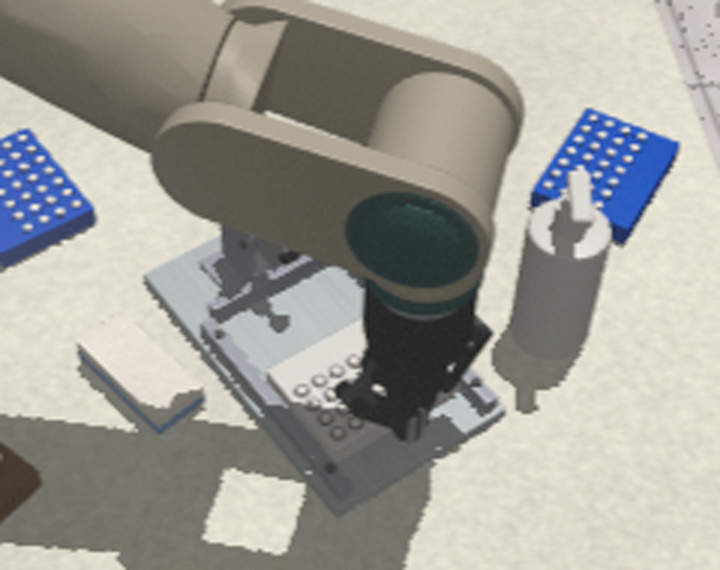

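apply_moves(rows=[{"dp":[0,0,0.6],"turn":[0,0,0],"fingers":255},{"dp":[0,0,0.6],"turn":[0,0,0],"fingers":255},{"dp":[0,0,0.6],"turn":[0,0,0],"fingers":255},{"dp":[0,0,0.6],"turn":[0,0,0],"fingers":255},{"dp":[0,0,0.6],"turn":[0,0,0],"fingers":255},{"dp":[0,0,0.6],"turn":[0,0,0],"fingers":255},{"dp":[0,0,0.6],"turn":[0,0,0],"fingers":255},{"dp":[0,0,0.6],"turn":[0,0,0],"fingers":255}])

```text
clock: 7.3
eef_pos: [0.6068, -0.1495, 0.0416]
eef_rot: [-138.8, 89.7, -19.5]
ft_force: [0.4, -1.4, 0.0]
finger_gap: 0.0001
```

```bash
python3 look.py 4 side
```

```text
t 7.3 fixture mm [-122.6   -0.3] z 41.6 F fix [-1.4  0.3] 0.0 gap 0.00014317276060474594 q [-17.2  27.8  75.6  -0.   76.3 133.6]
remaining turn (tool) [ 0.     -0.0039  0.0034]
```

View pics/side4.png

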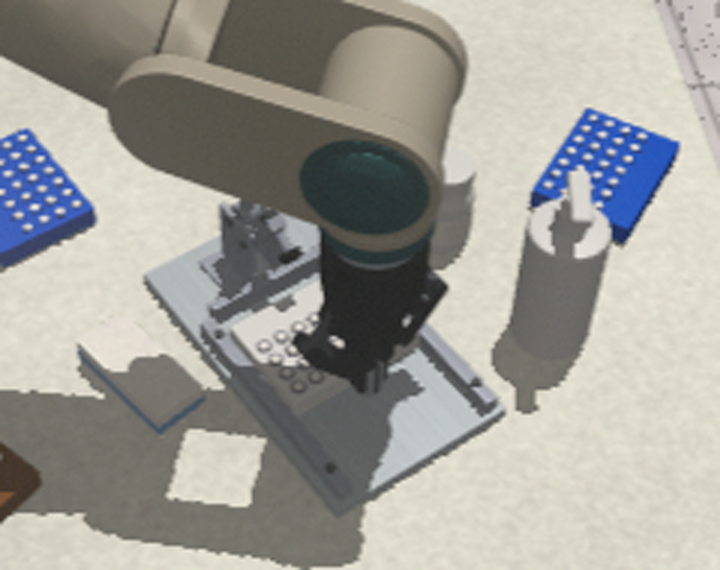

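apply_moves(rows=[{"dp":[0,0,0.4],"turn":[0,0,0],"fingers":255},{"dp":[0,0,0.3],"turn":[0,0,0],"fingers":255},{"dp":[0,0,0.25],"turn":[0,0,0],"fingers":255},{"dp":[0,0,0.2],"turn":[0,0,0],"fingers":255},{"dp":[0,0,0.2],"turn":[0,0,0],"fingers":255},{"dp":[0,0,0.2],"turn":[0,0,0],"fingers":255},{"dp":[0,0,0.1],"turn":[0,0,0],"fingers":255},{"dp":[0,0,0.1],"turn":[0,0,0],"fingers":255}])

```text
clock: 8.35
eef_pos: [0.5976, -0.1329, 0.0416]
eef_rot: [-138.5, 89.7, -19.3]
ft_force: [0.3, -1.0, -0.6]
finger_gap: -0.0
```

```bash
python3 look.py 5 side
```

```text
t 8.35 fixture mm [-103.6   -0.4] z 41.6 F fix [-1.   0.2] -0.6 gap -2.8573124548861204e-05 q [-16.   25.9  78.1  -0.   75.6 134.8]
remaining turn (tool) [ 0.0003 -0.0039  0.0034]
```

View pics/side5.png

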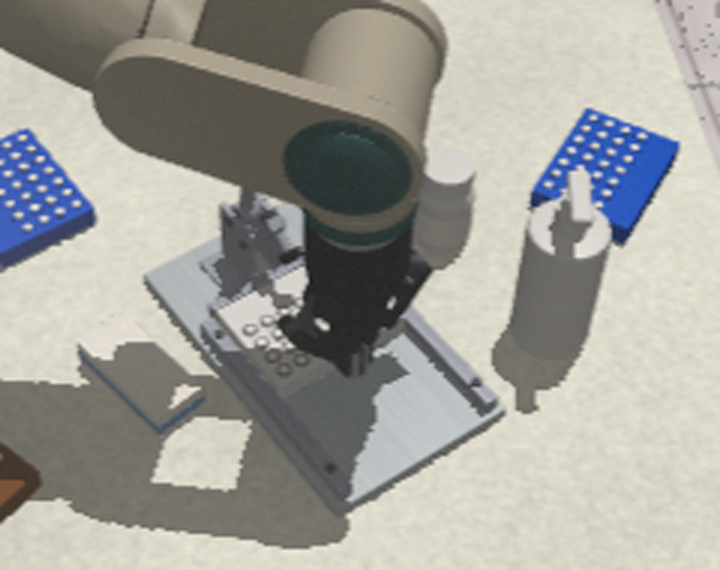

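Close, but still no contact force from the stop. I'll push on in small steps.

apply_moves(rows=[{"dp":[0,0,0.15],"turn":[0,0,0],"fingers":255},{"dp":[0,0,0.15],"turn":[0,0,0],"fingers":255},{"dp":[0,0,0.1],"turn":[0,0,0],"fingers":255},{"dp":[0,0,0.1],"turn":[0,0,0],"fingers":255},{"dp":[0,0,0.1],"turn":[0,0,0],"fingers":255},{"dp":[0,0,0.1],"turn":[0,0,0],"fingers":255},{"dp":[0,0,0.1],"turn":[0,0,0],"fingers":255},{"dp":[0,0,0.1],"turn":[0,0,0],"fingers":255}])

```text
clock: 9.4
eef_pos: [0.5967, -0.1313, 0.0441]
eef_rot: [-158.7, 88.7, -39.6]
ft_force: [3.9, -4.3, -1.4]
finger_gap: -0.0002
```

```bash
python3 -c "
from h import *
rep()"
```

```text
t 9.4 fixture mm [-101.7   -0.4] z 44.1 F fix [-5.7 -1.3] -1.4 gap -0.00022650365600021001 q [-15.6  25.   79.1  -0.6  74.7 135.5]
remaining turn (tool) [-0.0028 -0.0216  0.0084]
```

apply_moves(rows=[{"dp":[0,0,0],"turn":[0,0,0],"fingers":255},{"dp":[0,0,-0.5],"turn":[0,-0.02,0.008],"fingers":255},{"dp":[0,0,-1],"turn":[0,0,0],"fingers":255},{"dp":[0,0,-1],"turn":[0,0,0],"fingers":255},{"dp":[-1,0,-1],"turn":[0,0,0],"fingers":255},{"dp":[-3,0,0],"turn":[0,0,0],"fingers":255},{"dp":[-3,0,0],"turn":[0,0,0],"fingers":255},{"dp":[-3,0,0],"turn":[0,0,0],"fingers":255}])

```text
clock: 10.4
eef_pos: [0.614, -0.1649, 0.1452]
eef_rot: [35.5, 89.6, 154.5]
ft_force: [0.3, 0.3, -0.7]
finger_gap: 0.0
```

```bash
python3 look.py 6 top wrist side
python3 - <<'E'
import cv2,numpy as np
p=np.load('pics/top6.npz')['p'][130:270,195:350][:,:,::-1]
cv2.imwrite('pics/ct6.png',cv2.convertScaleAbs(cv2.resize(p,None,fx=4,fy=4,interpolation=2),alpha=1.8))
E
```

```text
t 10.4 fixture mm [-139.5    0.9] z 145.2 F fix [ 0.1 -0.4] -0.7 gap 5.750855755091155e-06 q [-1.840e+01  2.420e+01  6.790e+01  1.000e-01  8.830e+01  1.326e+02]
remaining turn (tool) [-0.0037  0.0061 -0.0043]
```

View pics/ct6.png

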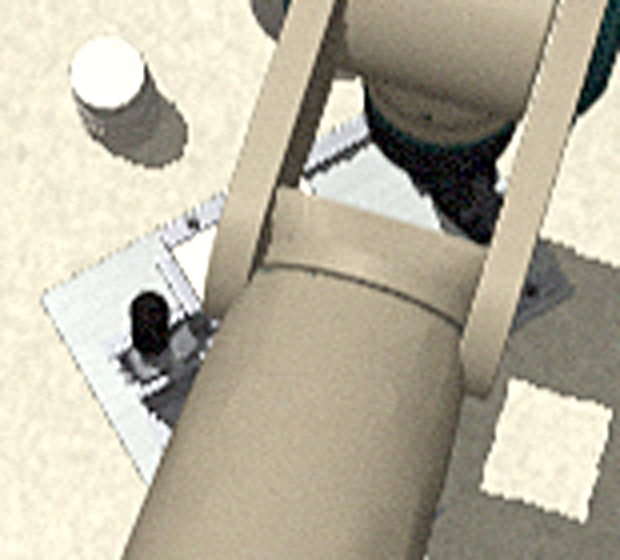

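View pics/side6.png

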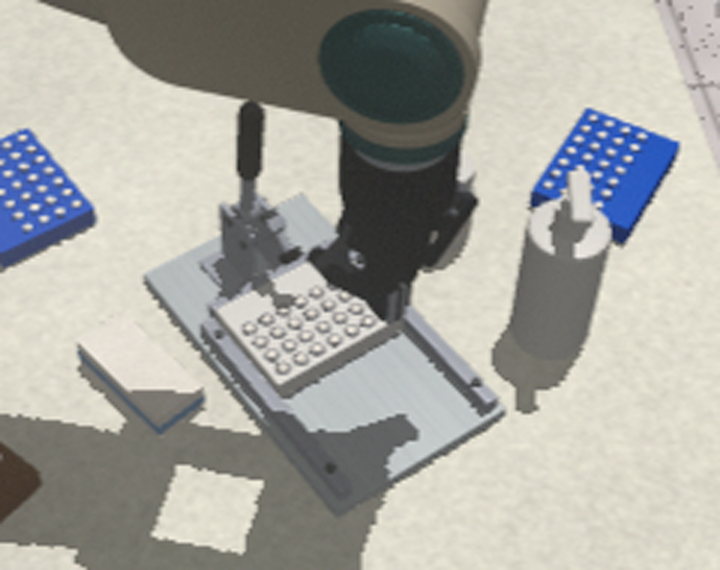

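View pics/wrist6.png

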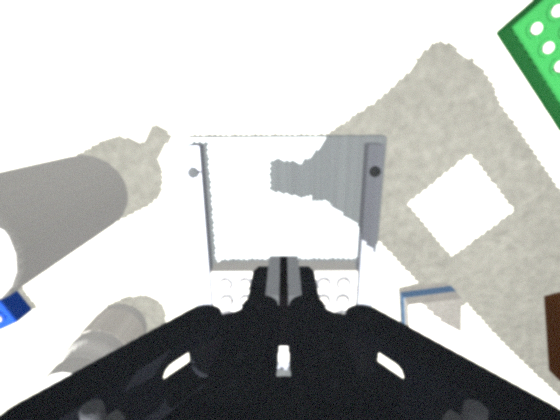

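Run:
```python
from h import *
s=lambda x,y:((x+.5)/3+180-.5,(y+.5)/3+110-.5)
W=onplane('side',[s(211,311),s(284,379),s(400,321),s(317,262)],.032)
print((W[:,:2]-O)@RF*1000)
# wrist
from plant import ctrl
st,p,R=now();m=camera_model('wrist');M=m['mount']
T=np.eye(4);T[:3,:3]=R;T[:3,3]=p;G=T@M
def wr(u,v,z):
    r=G[:3,:3]@[(u-m['cx'])/m['fx'],(v-m['cy'])/m['fy'],1];q=G[:3,3]+r*(z-G[2,3])/r[2];return ((q[:2]-O)@RF*1000).round(1)
pw=np.load('pics/wrist6.npz')['p'].astype(int);print('col230',[(v,pw[v,230].sum()) for v in range(128,142)],[(v,pw[v,230].sum()) for v in range(255,278)])
print(wr(230,135,.012),wr(230,262,.012),wr(230,270,.032),wr(210,270,.032),wr(358,270,.032))
```

```text
[[  1.30685208  61.30064392]
 [-86.04591649  51.17336757]
 [-91.11816765 -55.21193766]
 [ -4.28882412 -36.64676639]]
col230 [(128, np.int64(685)), (129, np.int64(682)), (130, np.int64(670)), (131, np.int64(670)), (132, np.int64(670)), (133, np.int64(645)), (134, np.int64(568)), (135, np.int64(466)), (136, np.int64(411)), (137, np.int64(480)), (138, np.int64(586)), (139, np.int64(650)), (140, np.int64(670)), (141, np.int64(672))] [(255, np.int64(644)), (256, np.int64(634)), (257, np.int64(601)), (258, np.int64(510)), (259, np.int64(399)), (260, np.int64(323)), (261, np.int64(289)), (262, np.int64(286)), (263, np.int64(286)), (264, np.int64(288)), (265, np.int64(297)), (266, np.int64(286)), (267, np.int64(302)), (268, np.int64(292)), (269, np.int64(311)), (270, np.int64(366)), (271, np.int64(471)), (272, np.int64(594)), (273, np.int64(666)), (274, np.int64(692)), (275, np.int64(697)), (276, np.int64(692)), (277, np.int64(679))]
[-197.4  -40.8] [-91.8 -46.3] [-94.7 -43.1] [-94.7 -58.9] [-94.2  58.1]
```

The tray's end face measures about -91 mm in x, and the force rose against the stop, so it is home and the handle is still upright. Next I'll move up in front of the handle.

apply_moves(rows=[{"dp":[-1.4,0,0],"turn":[-0.004,0.006,-0.004],"fingers":255},{"dp":[-1.3,-0.1,1],"turn":[0,0,0],"fingers":255},{"dp":[-0.4,0,2],"turn":[0,0,0],"fingers":255},{"dp":[0,0,2],"turn":[0,0,0],"fingers":255},{"dp":[0,0,2],"turn":[0,0,0],"fingers":255},{"dp":[0,0,2],"turn":[0,0,0],"fingers":255},{"dp":[0,0,1],"turn":[0,0,0],"fingers":255},{"dp":[0,0,0],"turn":[0,0,0],"fingers":255}])

```text
clock: 11.55
eef_pos: [0.5636, -0.0721, 0.1791]
eef_rot: [-105.2, 90.0, 14.1]
ft_force: [-0.5, 0.5, -0.2]
finger_gap: -0.0002
```

```bash
python3 look.py 7 side top
python3 - <<'E'
import cv2,numpy as np
p=np.load('pics/top7.npz')['p'][130:270,195:350][:,:,::-1]
cv2.imwrite('pics/ct7.png',cv2.convertScaleAbs(cv2.resize(p,None,fx=4,fy=4,interpolation=2),alpha=1.8))
E
```

```text
t 11.55 fixture mm [-33.9  -0.4] z 179.1 F fix [0.7 0.2] -0.2 gap -0.00016274295955484946 q [-11.   11.8  79.1   0.   89.  139.7]
remaining turn (tool) [ 0.0017 -0.0002  0.0007]
```

View pics/side7.png

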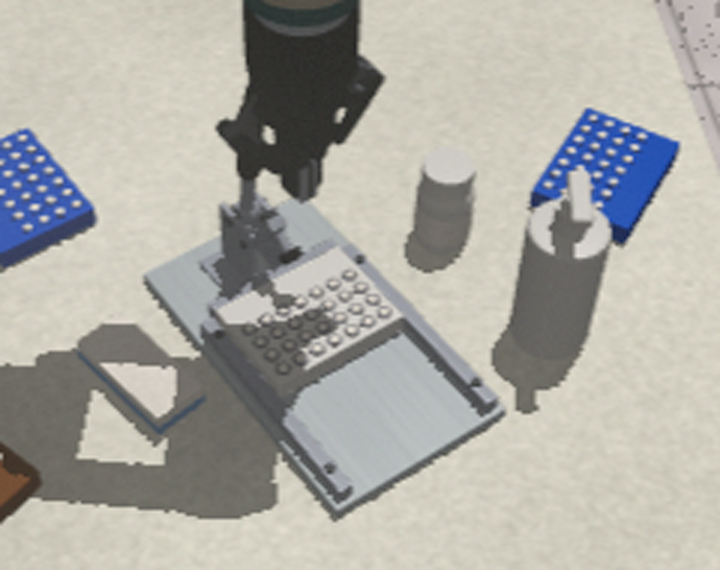

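View pics/ct7.png

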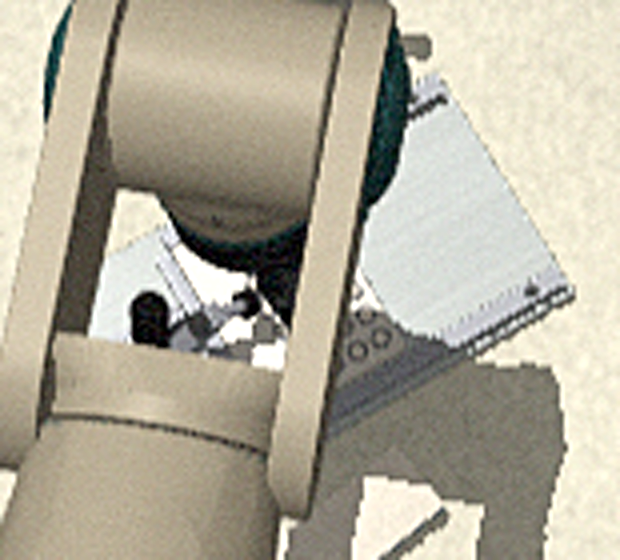

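Clear and aligned. I'll approach the handle and begin pushing.

apply_moves(rows=[{"dp":[0.3,0,1],"turn":[0,0,0],"fingers":255},{"dp":[0.3,0,1],"turn":[0,0,0],"fingers":255},{"dp":[0,0,0.8],"turn":[0,0,0],"fingers":255},{"dp":[0,0,0.6],"turn":[0,0,0],"fingers":255},{"dp":[0,0,0.6],"turn":[0,0,0],"fingers":255},{"dp":[0,0,0.6],"turn":[0,0,0],"fingers":255},{"dp":[0,0,0.6],"turn":[0,0,0],"fingers":255},{"dp":[0,0,0.6],"turn":[0,0,0],"fingers":255}])

```text
clock: 12.65
eef_pos: [0.5361, -0.0239, 0.1739]
eef_rot: [-165.9, 89.3, -47.0]
ft_force: [4.8, -7.4, -1.6]
finger_gap: -0.0001
```

```bash
python3 look.py 8 side
```

```text
t 12.65 fixture mm [21.5  0.1] z 173.9 F fix [-8.8 -0.6] -1.6 gap -5.6572096672141605e-05 q [ -6.3   6.7  85.4  -0.4  87.4 144.7]
remaining turn (tool) [-0.0039 -0.0112  0.0028]
```

View pics/side8.png

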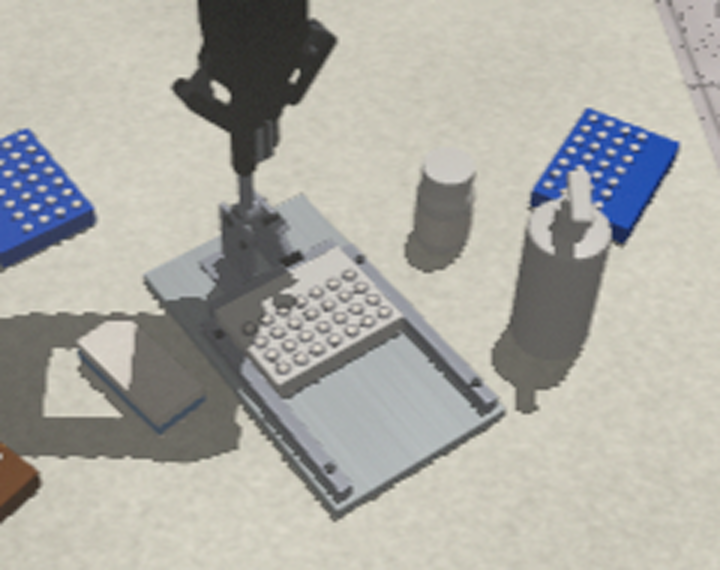

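apply_moves(rows=[{"dp":[0,0,0.7],"turn":[0,0,0],"fingers":255},{"dp":[0,0,0.7],"turn":[0,0,0],"fingers":255},{"dp":[0,0,0.7],"turn":[0,0,0],"fingers":255},{"dp":[0,0,0.7],"turn":[0,0,0],"fingers":255},{"dp":[0.1,0,0.7],"turn":[0,0,0],"fingers":255},{"dp":[0.1,0,0.7],"turn":[0,0,0],"fingers":255},{"dp":[0.1,0,0.7],"turn":[0,0,0],"fingers":255},{"dp":[0.1,0,0.7],"turn":[0,0,0],"fingers":255}])

```text
clock: 13.7
eef_pos: [0.5151, 0.013, 0.1717]
eef_rot: [-168.4, 87.1, -50.2]
ft_force: [2.8, -6.4, -0.9]
finger_gap: -0.0002
```

```bash
python3 look.py 9 side
```

```text
t 13.7 fixture mm [64.1  0.4] z 171.7 F fix [-7.   0.6] -0.9 gap -0.00017288325347052845 q [ -1.6   2.5  90.2  -2.2  85.4 150.3]
remaining turn (tool) [-0.0164 -0.0494  0.0097]
```

View pics/side9.png

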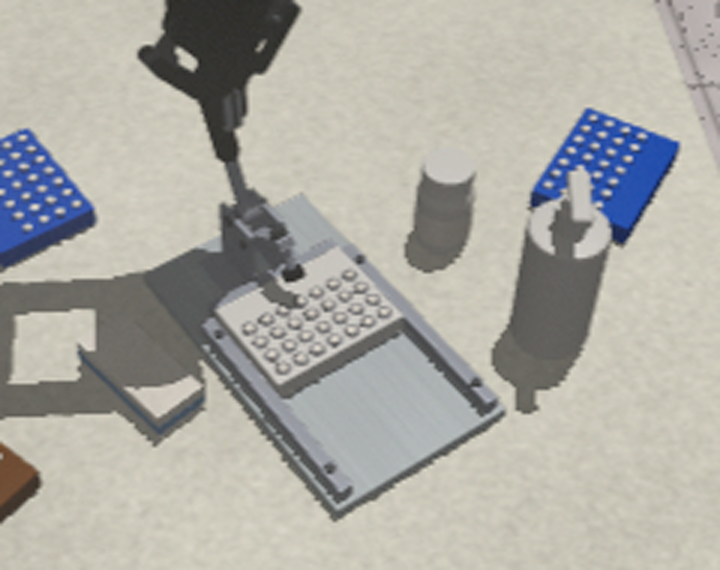

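apply_moves(rows=[{"dp":[0.25,0,0.7],"turn":[0,-0.01,0],"fingers":255},{"dp":[0.25,0,0.7],"turn":[0,-0.01,0],"fingers":255},{"dp":[0.25,0,0.7],"turn":[0,-0.01,0],"fingers":255},{"dp":[0.25,0,0.7],"turn":[0,-0.01,0],"fingers":255},{"dp":[0.25,0,0.7],"turn":[0,-0.01,0],"fingers":255},{"dp":[0.25,0,0.7],"turn":[0,-0.01,0],"fingers":255},{"dp":[0.25,0,0.6],"turn":[0,-0.01,0],"fingers":255},{"dp":[0.25,0,0.6],"turn":[0,-0.01,0],"fingers":255}])

```text
clock: 14.75
eef_pos: [0.4895, 0.0612, 0.151]
eef_rot: [-23.9, 88.3, 94.2]
ft_force: [-0.4, 0.1, -0.3]
finger_gap: 0.0001
```

```bash
python3 look.py 10 side
```

```text
t 14.75 fixture mm [118.6  -0.8] z 151.0 F fix [0.3 0.3] -0.3 gap 0.00014576075223986695 q [  1.9   1.1  94.    1.7  85.  153.6]
remaining turn (tool) [-0.0179  0.0277  0.0126]
```

View pics/side10.png

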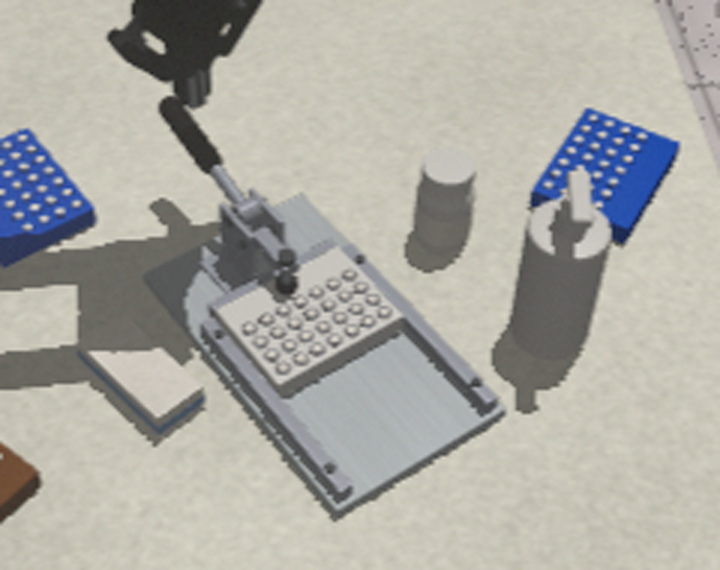

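The handle has passed the dead point and swung down, and the contact force is gone. I'll retreat upward and check.

apply_moves(rows=[{"dp":[-1,0,0],"turn":[0,0,0],"fingers":255},{"dp":[-2,0,0],"turn":[0,0,0],"fingers":255},{"dp":[-3,0,0],"turn":[0,0,0],"fingers":255},{"dp":[-3,0,0],"turn":[0,0,0],"fingers":255},{"dp":[-1,0,2],"turn":[0,0,0],"fingers":255},{"dp":[0,0,4],"turn":[0,0,0],"fingers":255},{"dp":[0,0,4],"turn":[0,0,0],"fingers":255},{"dp":[0,0,4],"turn":[0,0,0],"fingers":255}])

```text
clock: 15.8
eef_pos: [0.424, 0.1739, 0.2598]
eef_rot: [-22.5, 87.8, 96.5]
ft_force: [0.7, 0.2, -0.1]
finger_gap: 0.0001
```

```bash
python3 look.py 11 side top
python3 - <<'E'
from h import *
p=np.load('pics/top11.npz')['p'][90:290,180:380][:,:,::-1]
cv2.imwrite('pics/ct11.png',cv2.convertScaleAbs(cv2.resize(p,None,fx=3,fy=3,interpolation=2),alpha=1.8))
C=cloud('side',np.load('pics/side11.npz')['d']);q=np.load('pics/side11.npz')['p']
f=(C[...,:2]-O)@RF
m=(q.max(2)<60)&(abs(f[...,1])<.03)&(f[...,0]>.05)&(f[...,0]<.2)&(C[...,2]>.05)&(C[...,2]<.16)
x=f[...,0][m];z=C[...,2][m];print(m.sum());
for a in np.arange(.08,.18,.015):
    k=(x>a)&(x<a+.015)
    if k.sum(): print(a.round(3),np.median(z[k]),k.sum())
E
```

```text
t 15.8 fixture mm [248.9   1.4] z 259.8 F fix [-0.2 -0.7] -0.1 gap 8.495681028987429e-05 q [ 16.4  -8.5  90.6   2.2  97.5 167.7]
remaining turn (tool) [-0.0027  0.0361  0.015 ]
222
0.08 0.09007172262666277 31
0.095 0.09436655562939172 46
0.11 0.09672982656990091 41
0.125 0.10039916273887016 41
0.14 0.10362938511781707 45
0.155 0.10308395744946586 6
```

View pics/side11.png

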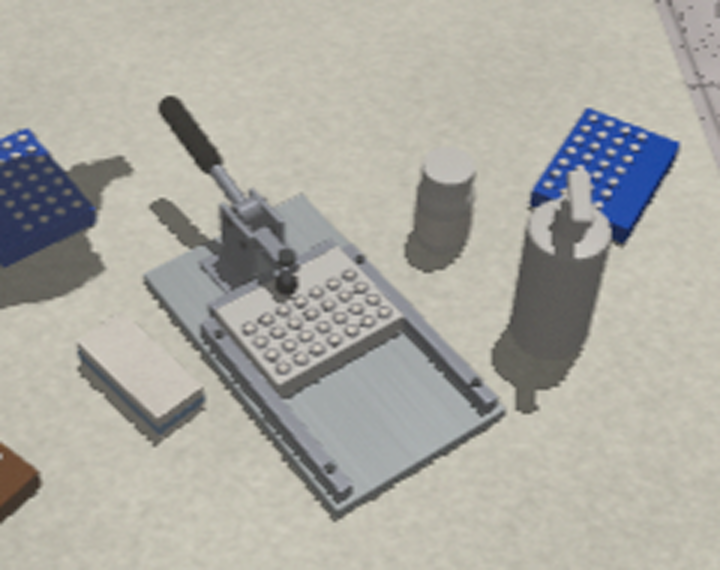

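View pics/ct11.png

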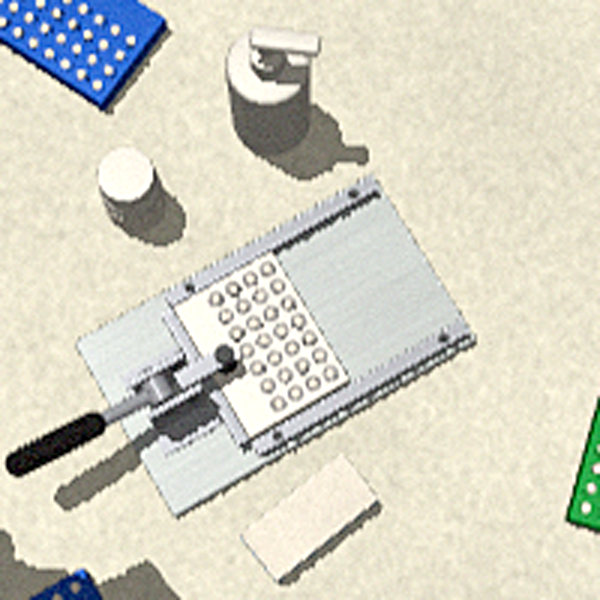

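The grip slope is 0.22 from level, which is a lean of 1.35 rad, so the handle is locked at 1.45. The foot sits on the tray margin. Joint 6 is at its range edge, so I'll turn it back, then do the last measurement.

apply_moves(rows=[{"dp":[0,0,0],"turn":[-0.1,0,0],"fingers":255},{"dp":[0,0,0],"turn":[-0.1,0,0],"fingers":255},{"dp":[0,0,0],"turn":[-0.1,0,0],"fingers":255},{"dp":[0,0,0],"turn":[-0.1,0,0],"fingers":255},{"dp":[0,0,0],"turn":[0,0,0],"fingers":255},{"dp":[0,0,0],"turn":[0,0,0],"fingers":255},{"dp":[0,0,0],"turn":[0,0,0],"fingers":255},{"dp":[0,0,0],"turn":[0,0,0],"fingers":255}])

```text
clock: 16.9
eef_pos: [0.4225, 0.174, 0.2579]
eef_rot: [-40.9, 87.8, 101.2]
ft_force: [0.3, -0.8, -0.4]
finger_gap: -0.0
```

```bash
python3 look.py 12 top
python3 - <<'E'
from h import *
t=lambda x,y:((x+.5)/3+180-.5,(y+.5)/3+90-.5)
g=lambda pts,z:((onplane('top',[t(*a) for a in pts],z)[:,:2]-O)@RF*1000).round(1).tolist()
print('tray',g([(274,251),(349,380),(176,305),(249,440)],.032))
print('plate corners',g([(78,345),(375,180),(474,338),(178,516)],.012))
print('jar, carton now',onplane('top',t(126,174),.085),onplane('top',t(311,518),.028))
a=np.load('pics/top0.npz')['p'].astype(int);b=np.load('pics/top12.npz')['p'].astype(int)
d=abs(a-b).sum(2)
for n,(u,v) in dict(jar=(223,150),bottle=(270,118),carton=(283,262)).items(): print(n,(d[v-18:v+18,u-18:u+18]>90).sum())
E
```

```text
t 16.9 fixture mm [249.7   2.7] z 257.9 F fix [-0.8  0.1] -0.4 gap -3.9646329933058446e-05 q [ 16.5  -8.5  90.9   2.2  97.4 144.7]
remaining turn (tool) [0.3997 0.033  0.0186]
tray [[-92.6, -58.7], [-90.4, 59.7], [-4.8, -60.0], [-0.5, 60.9]]
plate corners [[76.9, -76.1], [-194.8, -73.2], [-194.9, 78.0], [75.6, 81.2]]
jar, carton now [[0.69180049 0.01519812 0.085     ]] [[ 0.43336235 -0.1188605   0.028     ]]
jar 0
bottle 0
carton 0
```

```bash
python3 -c "
from plant import order
print(order.finish_job())"
```

```text
the job is handed in; nothing more can be done
None
```

I pushed the white tray home along its guides with the closed fingertips. I then pushed the clamp handle past its dead point until it snapped into lock, backed the arm clear and handed the job in at about 17 s.

**Tray:** the wrist force rose to about 6 N when the tray met the stop. In the final top view its outer face measures about -91 mm (home is -90), within about 2 mm, and it lies square between the guides.

**Clamp:** the grip slopes 0.22 rad from level, which matches the locked angle of 1.45 rad. The rubber foot sits on the tray's plain margin, but I could not measure its pressing force directly.

**Bystanders:** there was no image change around the jar, the pump bottle or the carton.

**Arm at hand-in:** it was clear of everything, with no contact force.

**Checks that disagreed or came close:**
- While the arm was backing away, joint 6 read 167.7°, right at its 167.68° limit. I turned it back to 145° straight away, and I can't tell whether it briefly passed the limit.
- The image-measured corners scattered: up to 5 mm on the tray and up to 7 mm on the plate in the final view.

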